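# Put the paddle board away in the slot under the spice step

## Task

Slide the wooden paddle board, blade first, into the slot under the low wooden spice step until it is fully home, with its blade pressing the sprung buffer right back against the hidden stop, and leave it there. The stop can be clamped at any depth and cannot be seen, so feel for it and push gently; do not disturb the spice jar on the step.

Things in the scene. Friction and masses are not known exactly. Their poses are not given: they have to be found in the camera images.
- paddle_board: worn wooden paddle board lying flat, 110 x 250 x 18 mm, about 0.35 kg. Origin: centre of its underside; z up. Its y axis runs along it: the blade (110 mm wide) reaches from y = -50 to +125 mm, and its straight far edge at +125 enters the slot first; the handle (26 to 28 mm wide, 18 mm thick) reaches from y = -125 to -58 mm and is the only place narrow enough to grasp.
- step: low spice step of pale wood, fixed: 144 mm wide, 190 mm long, roof top 38 mm high (back rail 53 mm). Under it a slot 116 mm wide, 26 mm high, closed at the back; its floor is the worktop. Origin: middle of the slot's mouth, on the worktop. x points into the slot, y left as seen looking in, z up. The mouth flares to about 121 mm over its first 12 mm; the roof begins 12 mm in.
- buffer (a joint): travel of the sprung rubber buffer bar on the hidden stop in the slot (m): 0 untouched, 0.006 pressed right back to the stop. Its spring needs under 0.5 N, less than the board's friction on the worktop, so a board left there stays; past 0.006 the stop is rigid. Untouched, the buffer lies 100 to 155 mm behind the mouth, unseen. Over 40 N of push is too rough.
- spice_jar: spice jar with black cap, 39 mm across and 105 mm high, standing near the front of the step's roof. Origin: centre of its underside.

How it is judged:
At the end, for the whole second after the job is handed in: The board lies flat and at rest in the slot, blade first (middle within 8 mm of the slot's middle line, within 0.09 rad of its direction), and holds the hidden buffer pressed in by more than 3.5 of its 6 mm (value of joint buffer above 0.0035 m and y of paddle_board in the frame of step between -0.008 and 0.008 m and x of paddle_board in the frame of step above -0.035 m and angle between the y axis of paddle_board and the x axis of step, either way round below 0.09 rad and angle between paddle_board's own z axis and vertical below 0.06 rad and linear speed of paddle_board below 0.01 m/s); the robot touches nothing.
It fails at once if the board is pressed against the step or its stop with more than 40 N (contact force between paddle_board and step above 40 N).
It fails at once if the spice jar is moved by more than 20 mm (distance of spice_jar from where it was at the start of the episode above 0.02 m).
It also fails if it takes over 40 s, if anything falls off the work surface, if the arm or the gripper's body presses on something with over 40 N, if the wrist force passes 120 N, or if a joint passes its speed limit or range.

## Robot

A 6-joint arm with a two-finger parallel gripper is mounted at the origin on a cart in front of the work surface, level with it; the furniture and walls round the work are solid. World frame = base frame: x ahead of the robot, y to its left, z up, the work surface at z = 0. Lengths are in m, angles in rad, forces in N, time in s.
With the tool pointing down it reaches from about 0.25 to 0.775 m from the base axis. Payload 4 kg.
Tool frame: the origin (TCP) lies at the very end of the fingers, on their centre line; the grasp point (between the pads) lies 19 mm behind it (robot.grip_point_offset is the distance from the TCP to the grasp point, in m); z points along the fingers, x is the direction in which the jaws open and shut, and the axes are right-handed (so a half turn about z gives the same grasp; the last joint's range is limited). The gripper opens to 94 mm and grips with 3 to 60 N. Pads are 16 mm wide; open, the fingers measure 119 mm over their backs; the gripper's body (75 mm by 177 mm) begins 78 mm behind the grasp point.
Start: joints at [1.027, 0.087, 1.371, -0, 1.684, -0.103], TCP at [0.235, 0.497, 0.206] pointing down, gripper open.
Joint ranges: [-3.1, 3.1], [-0.76, 2.03], [0.27, 2.55], [-1.08, 4.22], [0.17, 2.65], [-2.57, 2.57]. Speed limits (rad/s): [2.79, 2.79, 3.14, 3.14, 3.14, 3.14].

## Interface

Orientations are given as [roll, pitch, yaw] about the fixed x, y, z axes, in that order (R = Rz(yaw) Ry(pitch) Rx(roll)).
In Python, from bench import robot gives the robot as it stands.
- The arm moves only by the shell command python3 -m inch 'ROWS'. ROWS is text: rows parted by semicolons, each of 5 numbers parted by spaces: the shift along the tool's x, y, z in cm, then the turn about the tool's z in rad, then the closure, from 0 (fully open) to 1 (shut). In form: tx ty tz spin claw; .... A call has 1 to 20 rows; each row is the pose to reach, as a shift and turn from the pose measured when the call began, along the tool's axes at that moment; what a row does not reach only later rows make up. A row lasts 1/12 s, in which the tool goes at most 41.7 mm and 7.16 degrees, less where a joint would pass 70% of its speed; a pose out of reach is approached as far as the arm can. A call with a gripper value outside its range is refused whole. The fingers move at their own pace and stop on an object; the grip force is fixed at half the most. Time passes only in rows, so rows that repeat a pose let the fingers close. It gives the time, the measured TCP pose, the force and the opening at its end, in the units of the state.
- robot.get_obs(): the state, without advancing time (a new reading comes with each control period).
- robot.snapshot(name): name is "side" or "top" or "wrist"; returns (picture, depth): 400x640x3 uint8, blue, green, red; 400x640 float32, m along the optical axis (not along the pixel's ray), 0 where there is no reading.
- robot.camera_info(name): a dict with "K" (3x3 intrinsics, pixels), "extrinsics" (4x4, takes a point from world to camera coordinates); the wrist camera has in their place "mount" (4x4, takes a point from camera to tool coordinates, whose origin is the TCP and whose axes are the tool frame's). Camera axes: x right, y down, z forward; pixel columns grow to the right and rows downward; lengths in m; the calibration is good to about 2 mm. A picture is of the moment at which its call begins: read the wrist's pose just before it. camera_info takes no time and is no camera call.
- robot.close_job(): hands the job in, once; it reports no verdict.
The state is a dict: "time": time; "joint_positions": joint angles; "qvel": joint speeds; "joint_torque": joint torques, N m; "tool_pos": TCP position; "ee_rot": TCP orientation; "wrist_force": force on the tool from outside, world axes, zero at the start; "wrist_torque": the same for the moment, N m; "width": finger opening in m.
Only numpy, scipy, OpenCV 4.12 (cv2) and the standard library are available. Lean on these libraries where they do the work, as an engineer would, in place of code of your own. Each camera call takes 0.05 s, during which the arm holds its last target.

## Working session

There is one attempt and no reset: what is moved stays moved. The work goes in short steps, Python scripts to look and compute and a shell command to move; the robot and the scene stay as the last step left them, time stands still between calls to the robot, and variables do not carry over. Pictures are saved under pics/ and viewed, and the job is handed in when it is done.

```bash
ls; mkdir -p pics; python3 - <<'E'
from bench import robot
import cv2, numpy as np
print(robot.get_obs())
for n in ("top","side"):
    p,d=robot.snapshot(n); cv2.imwrite(f"pics/{n}0.png",p); np.save(f"pics/{n}0d.npy",d); np.save(f"pics/{n}0.npy",p)
for n in ("top","side","wrist"): print(n,robot.camera_info(n))
E
```

```text
pics
{'time': 0.0, 'joint_positions': array([ 1.02691032e+00,  8.79444357e-02,  1.37228536e+00, -2.77302004e-05,
        1.68359361e+00, -1.03070636e-01]), 'qvel': array([-2.54867656e-04, -8.76232651e-04, -1.59398555e-05, -8.10312908e-04,
       -4.39377576e-04,  6.75217523e-04]), 'joint_torque': array([ 7.48373805e-04, -3.40182352e+01, -3.02433765e+01,  7.19364057e-02,
        3.31623084e-02, -1.69021309e-04]), 'tool_pos': array([0.23437708, 0.49693744, 0.20429418]), 'ee_rot': array([-3.14139055e+00,  2.22174871e-03,  1.12997809e+00]), 'wrist_force': array([ 0.42454622,  0.23555989, -0.04888368]), 'wrist_torque': array([-0.0422227 ,  0.03425499,  0.02270819]), 'width': 0.0941286649028509}
top {'K': array([[396.33392225,   0.        , 320.02749239],
       [  0.        , 396.33392225, 193.60857938],
       [  0.        ,   0.        ,   1.        ]]), 'extrinsics': array([[-0.02151037, -0.9997679 , -0.00120513,  0.09857957],
       [-0.97735641,  0.02128195, -0.21052677,  0.63423545],
       [ 0.21050355, -0.00335067, -0.97758735,  0.76048805],
       [ 0.        ,  0.        ,  0.  
[... 363 characters left out ...]
2166e-03],
       [ 4.90052220e-02, -8.65200515e-01, -4.99025607e-01,
         1.05191053e+00],
       [ 0.00000000e+00,  0.00000000e+00,  0.00000000e+00,
         1.00000000e+00]])}
wrist {'K': array([[332.71183499,   0.        , 318.16442857],
       [  0.        , 332.71183499, 199.49335579],
       [  0.        ,   0.        ,   1.        ]]), 'mount': array([[ 9.99999793e-01,  8.84694421e-05, -6.36721125e-04,
        -2.62908661e-04],
       [ 8.22958619e-05,  9.64716114e-01,  2.63292256e-01,
        -7.72687865e-02],
       [ 6.37548449e-04, -2.63292254e-01,  9.64715908e-01,
        -1.79835033e-01],
       [ 0.00000000e+00,  0.00000000e+00,  0.00000000e+00,
         1.00000000e+00]])}
```

View pics/top0.png

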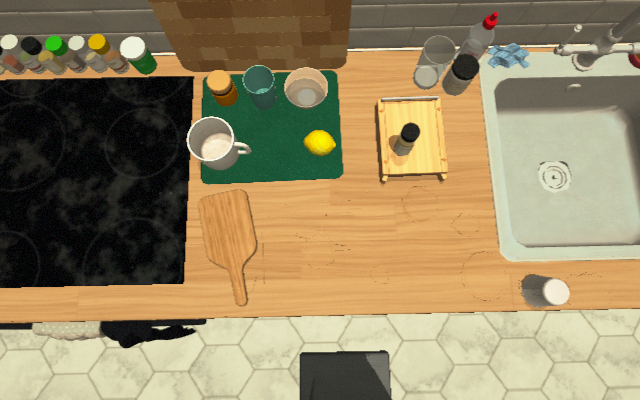

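View pics/side0.png

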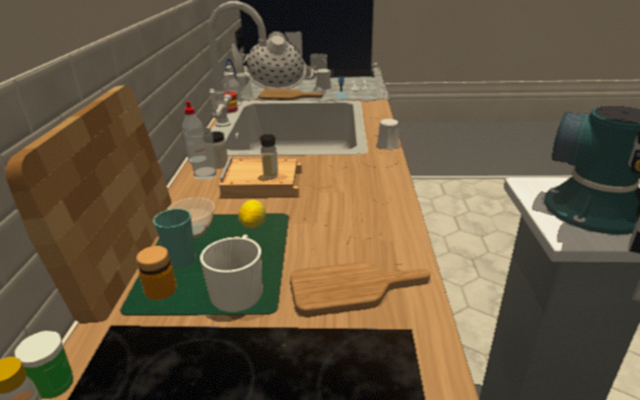

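```bash
cat > h.py <<'E'
import numpy as np
from bench import robot
def ray(n,uv,z):
    c=robot.camera_info(n);K=c["K"];E=c["extrinsics"]
    R,t=E[:3,:3],E[:3,3]; o=-R.T@t
    d=R.T@np.linalg.inv(K)@np.array([uv[0],uv[1],1.])
    return o+d*(z-o[2])/d[2]
def proj(n,p):
    c=robot.camera_info(n);q=c["extrinsics"]@np.append(p,1);q=c["K"]@q[:3];return q[:2]/q[2]
E
python3 - <<'E'
import cv2
p=cv2.imread("pics/top0.png")
a=cv2.resize(p[180:310,185:275],None,fx=4.5,fy=4.5,interpolation=cv2.INTER_CUBIC)
b=cv2.resize(p[85:190,365:460],None,fx=5,fy=5,interpolation=cv2.INTER_CUBIC)
cv2.imwrite("pics/a.png",a);cv2.imwrite("pics/b.png",b)
E
```

```text
(no output)
```

View pics/a.png

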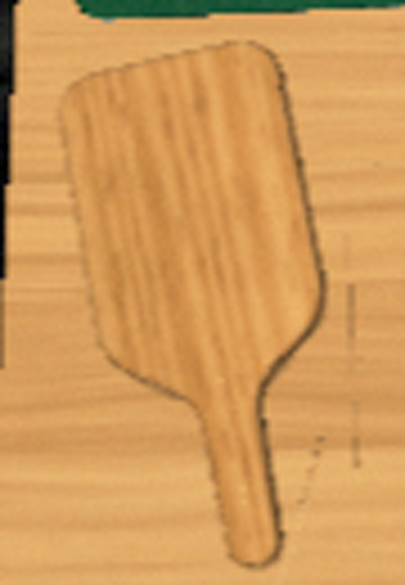

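View pics/b.png

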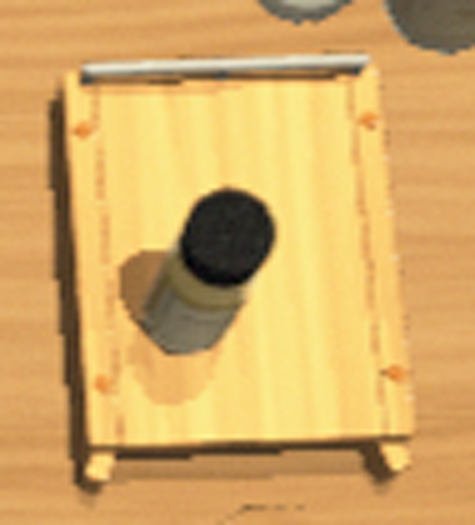

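```bash
python3 - <<'E'
from h import *
A=lambda u,v,z=.018: ray("top",(185+(u+.5)/4.5-.5,180+(v+.5)/4.5-.5),z)
B=lambda u,v,z=.038: ray("top",(365+(u+.5)/5-.5,85+(v+.5)/5-.5),z)
np.set_printoptions(precision=4,suppress=True)
for n,p in dict(ftl=(100,75),ftr=(235,42),L1=(62,120),L2=(100,340),R1=(283,90),R2=(325,290),tip=(253,567),hl1=(207,430),hl2=(225,535),hr1=(263,400),hr2=(281,540)).items(): print(n,A(*p))
for n,p in dict(FL=(95,445),FR=(412,440),BL=(70,85),BR=(378,68)).items(): print(n,B(*p))
for n,p in dict(postL=(93,480),postR=(398,470)).items(): print(n,B(*p,.019))
d=np.load("pics/top0d.npy"); print("roof depth",d[160,415],d[110,395])
E
```

```text
ftl [0.6463 0.3354 0.018 ]
ftr [0.6615 0.2694 0.018 ]
L1 [0.6242 0.3532 0.018 ]
L2 [0.5171 0.3305 0.018 ]
R1 [0.6368 0.2452 0.018 ]
R2 [0.5385 0.2234 0.018 ]
tip [0.411  0.2553 0.018 ]
hl1 [0.4739 0.2783 0.018 ]
hl2 [0.4257 0.2687 0.018 ]
hr1 [0.4872 0.2522 0.018 ]
hr2 [0.4229 0.2425 0.018 ]
FL [ 0.6844 -0.0554  0.038 ]
FR [ 0.6836 -0.1943  0.038 ]
BL [ 0.8541 -0.0533  0.038 ]
BR [ 0.8594 -0.1944  0.038 ]
postL [ 0.6733 -0.0568  0.019 ]
postR [ 0.6749 -0.1932  0.019 ]
roof depth 0.8768913 0.8981462
```

```bash
python3 -m inch '-1.3 2.85 1 -0.06 0; -3.9 8.55 3 -0.18 0; -6.5 14.2 5 -0.3 0; -9 20 7 -0.42 0; -11 24.5 8.5 -0.54 0; -12.4 27.3 9.6 -0.64 0; -12.95 28.5 10 -0.657 0; -12.95 28.5 10 -0.657 0; -12.95 28.5 10 -0.657 0; -12.95 28.5 10 -0.657 0'
python3 - <<'E'
from h import *
import cv2
o=robot.get_obs(); p,d=robot.snapshot("wrist"); cv2.imwrite("pics/w1.png",p); np.savez("pics/w1.npz",d=d,pos=o["tool_pos"],rpy=o["ee_rot"]); print(o["tool_pos"],o["ee_rot"],o["time"])
E
```

```text
time: 0.93
tool_pos: [0.4377, 0.254, 0.1019]
ee_rot: [-3.136, 0.004, 1.781]
wrist_force: [-0.1, -0.8, 0.1]
width: 0.0937
[0.4377244  0.25404595 0.10189039] [-3.13608026  0.00416736  1.78138795] 0.9333
```

View pics/w1.png

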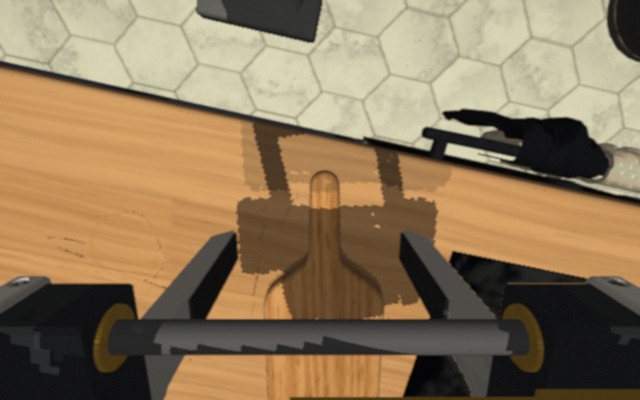

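```bash
cat >> h.py <<'E'
from scipy.spatial.transform import Rotation as Rn
def wray(uv,z,pos,rpy):
    c=robot.camera_info("wrist");M=c["mount"];T=np.eye(4);T[:3,:3]=Rn.from_euler("xyz",rpy).as_matrix();T[:3,3]=pos
    W=T@M;d=W[:3,:3]@np.linalg.inv(c["K"])@np.array([uv[0],uv[1],1.]);o=W[:3,3]
    return o+d*(z-o[2])/d[2]
E
python3 - <<'E'
from h import *
import cv2
p=cv2.imread("pics/w1.png"); cv2.imwrite("pics/w1z.png",cv2.resize(p[150:330,240:410],None,fx=3.3,fy=3.3,interpolation=cv2.INTER_CUBIC))
E
```

```text
(no output)
```

View pics/w1z.png

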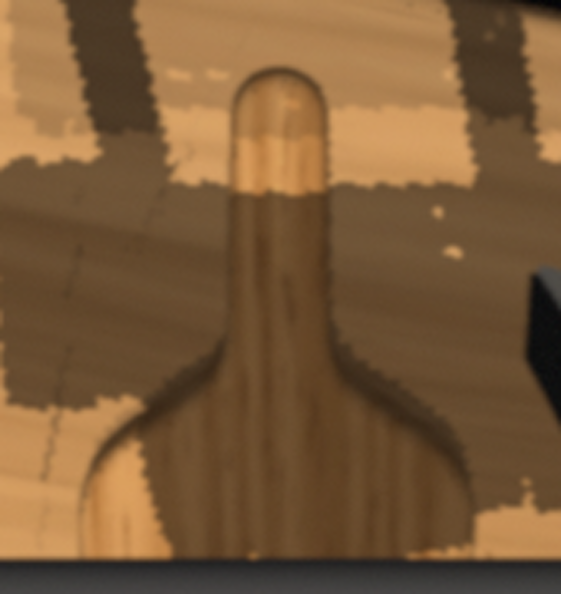

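```bash
python3 - <<'E'
from h import *
f=np.load("pics/w1.npz");P=f["pos"];r=f["rpy"]
R=Rn.from_euler("xyz",r).as_matrix()
for n,p in dict(tip=(280,68),l1=(233,130),r1=(327,130),l2=(228,330),r2=(333,330),bl=(82,520),br=(472,520)).items():
    w=wray((240+(p[0]+.5)/3.3-.5,150+(p[1]+.5)/3.3-.5),.018,P,r); print(n,w.round(4),(R.T@(w-P)).round(4))
E
```

```text
tip [0.4072 0.2525 0.018 ] [ 0.0052 -0.0297  0.084 ]
l1 [0.4248 0.2444 0.018 ] [-0.0064 -0.0142  0.084 ]
r1 [0.4199 0.2671 0.018 ] [ 0.0168 -0.0142  0.0839]
l2 [0.4772 0.254  0.018 ] [-0.008   0.039   0.0837]
r2 [0.4715 0.2806 0.018 ] [0.0192 0.039  0.0836]
bl [0.5403 0.2263 0.018 ] [-0.0482  0.095   0.0836]
br [0.5178 0.3302 0.018 ] [0.058  0.0947 0.0831]
```

```bash
python3 -m inch '0.3 0 2 0 0; 0.53 0 5 0 0; 0.53 0 8 0 0; 0.53 0 9.2 0 0; 0.53 0 9.6 0 0; 0.53 0 9.6 0 0; 0.53 0 9.6 0 0'
```

```text
time: 1.57
tool_pos: [0.4361, 0.2621, 0.0085]
ee_rot: [-3.139, 0.001, 1.784]
wrist_force: [-0.1, -1.3, 0.2]
width: 0.0943
```

```bash
python3 -m inch '0 0 0.4 0 0; 0 0 0.4 0 0;0 0 0.4 0 0'; python3 - <<'E'
from h import *
import cv2
o=robot.get_obs(); p,d=robot.snapshot("wrist"); cv2.imwrite("pics/w2.png",p); np.savez("pics/w2.npz",d=d,pos=o["tool_pos"],rpy=o["ee_rot"]); print(o["tool_pos"],o["ee_rot"],o["time"])
E
```

```text
time: 1.82
tool_pos: [0.4369, 0.2625, 0.0058]
ee_rot: [-3.141, 0.001, 1.784]
wrist_force: [-0.4, 0.3, 0.4]
width: 0.0939
[0.43693503 0.26254511 0.00577444] [-3.14148542e+00  7.64965505e-04  1.78375610e+00] 1.8167
```

View pics/w2.png

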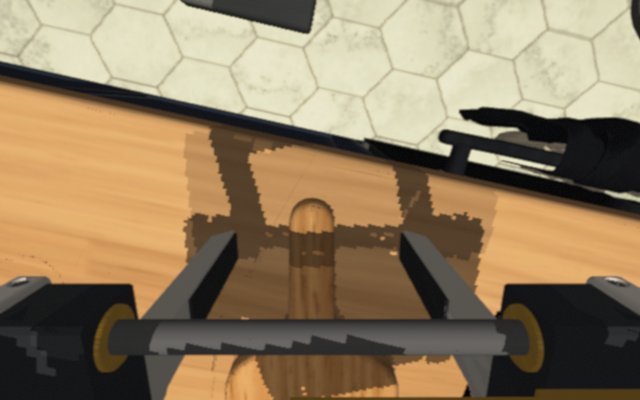

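```bash
python3 -m inch '-0.28 0 0.1 0 0; -0.28 0 0.2 0 0; -0.28 0 0.2 0 0.3; -0.28 0 0.2 0 0.6; -0.28 0 0.2 0 1; -0.28 0 0.2 0 1; -0.28 0 0.2 0 1; -0.28 0 0.2 0 1; -0.28 0 0.2 0 1'; python3 - <<'E'
from h import *
import cv2
o=robot.get_obs(); p,d=robot.snapshot("wrist"); cv2.imwrite("pics/w3.png",p); np.savez("pics/w3.npz",d=d,pos=o["tool_pos"],rpy=o["ee_rot"]); print(o["tool_pos"],o["ee_rot"],o["time"],o["width"],o["wrist_force"])
p,d=robot.snapshot("top"); cv2.imwrite("pics/top1.png",p)
E
```

```text
time: 2.62
tool_pos: [0.4374, 0.2597, 0.0035]
ee_rot: [-3.141, 0.001, 1.784]
wrist_force: [0.5, 0.5, -0.7]
width: 0.0508
[0.43736001 0.25969474 0.00353709] [-3.14100583e+00  8.72048743e-04  1.78370203e+00] 2.6167 0.05077665392522569 [ 0.50882293  0.47572675 -0.68942676]
```

View pics/w3.png

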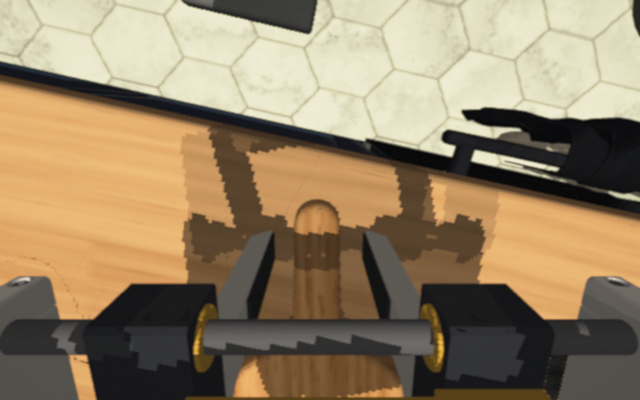

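View pics/top1.png

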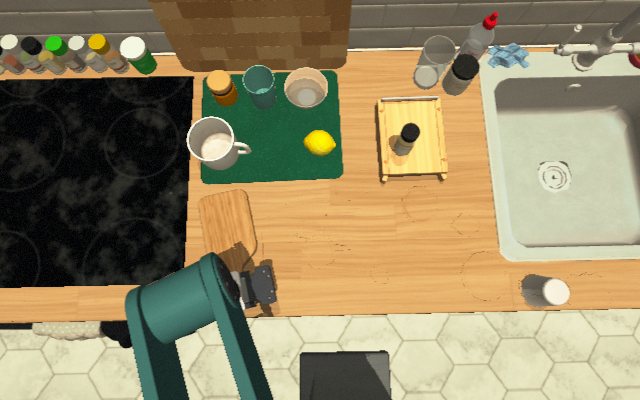

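```bash
python3 -m inch '0 0 0 0 1; 0 0 0 0 1;0 0 0 0 1;0 0 0 0 1;0 0 0 0 1;0 0 0 0 1;0 0 0 0 1;0 0 0 0 1;0 0 0 0 1'; python3 - <<'E'
from h import *
print(ray("top",(230,184),0),ray("top",(335,180),0))
E
```

```text
time: 3.47
tool_pos: [0.4373, 0.2596, 0.0035]
ee_rot: [-3.141, 0.001, 1.784]
wrist_force: [-0.3, -1.0, -0.2]
width: 0.0248
[0.67760075 0.28899674 0.        ] [0.68176677 0.04978141 0.        ]
```

```bash
python3 -m inch '-0.3 -0.8 0 0 1; -1.2 -2 0 0.01 1; -2.7 -3.2 0 0.02 1; -4.7 -4.2 0 0.035 1; -7 -5 0 0.05 1; -9.5 -5.7 0 0.065 1; -12 -6.3 0 0.08 1; -14.5 -6.9 0 0.095 1; -17 -7.4 0 0.11 1; -19.5 -8 0 0.125 1; -22 -8.6 0 0.14 1; -24.5 -9.2 0 0.15 1; -27 -9.7 0 0.16 1; -29.5 -10.2 0 0.17 1; -32 -10.7 0 0.18 1; -34 -11.2 0 0.19 1; -35.6 -11.5 0 0.2 1; -36.5 -11.7 0 0.205 1; -36.85 -11.77 0 0.209 1; -36.85 -11.77 0 0.209 1'
python3 - <<'E'
from h import *
import cv2
p,d=robot.snapshot("top"); cv2.imwrite("pics/top2.png",p)
p,d=robot.snapshot("side"); cv2.imwrite("pics/side2.png",p)
o=robot.get_obs();print(o["tool_pos"],o["ee_rot"],o["time"],o["width"])
E
```

```text
time: 5.13
tool_pos: [0.3994, -0.1253, 0.0035]
ee_rot: [-3.14, 0.0, 1.574]
wrist_force: [-0.5, 0.4, -1.6]
width: 0.025
[ 0.39941535 -0.12470268  0.00357572] [-3.13970992e+00  5.27561197e-04  1.57506224e+00] 5.2333 0.025277544394151717
```

View pics/top2.png

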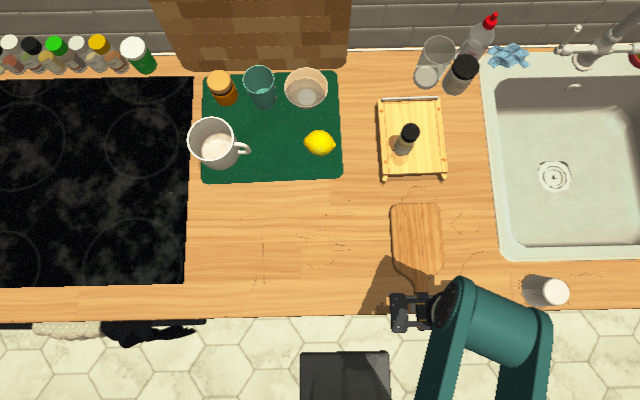

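View pics/side2.png

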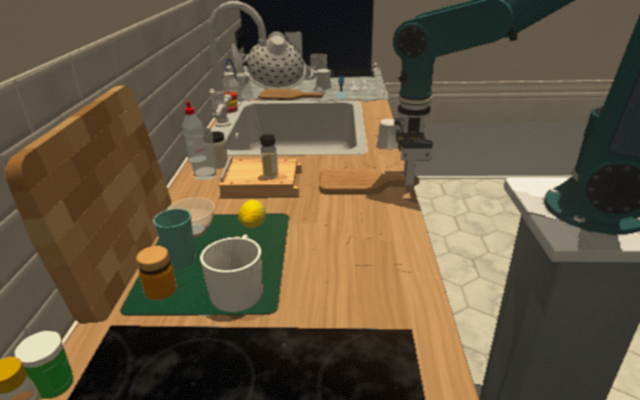

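Board followed rigidly and now lies in front of the step (blade ≈ u 390–443, v 203–275; step u 378–447, v 97–180). Zooming to measure alignment.

```bash
python3 - <<'E'
import cv2
p=cv2.imread("pics/top2.png")
cv2.imwrite("pics/c.png",cv2.resize(p[165:285,365:465],None,fx=5,fy=5,interpolation=cv2.INTER_CUBIC))
E
```

```text
(no output)
```

View pics/c.png

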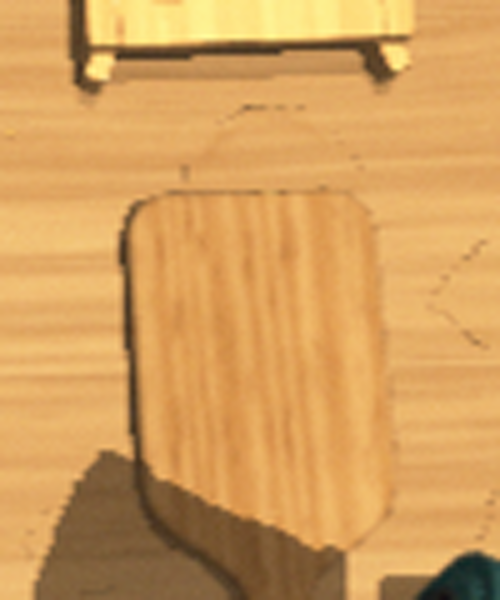

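```bash
python3 - <<'E'
from h import *
np.set_printoptions(precision=4,suppress=True)
B=lambda p,z: ray("top",(365+(p[0]+.5)/5-.5,165+(p[1]+.5)/5-.5),z)
for n,p in dict(L1=(131,235),L2=(142,460),R1=(377,235),R2=(389,460),F1=(180,192),F2=(330,192)).items(): print(n,B(p,.018))
for n,p in dict(RL=(92,45),RR=(415,40),RL0=(85,3),RR0=(412,3)).items(): print(n,B(p,.038))
for n,p in dict(pl0=(86,78),pl1=(111,78),pr0=(385,70),pr1=(411,70)).items(): print(n,B(p,.02))
E
```

```text
L1 [ 0.6031 -0.0698  0.018 ]
L2 [ 0.5054 -0.0687  0.018 ]
R1 [ 0.6008 -0.1777  0.018 ]
R2 [ 0.5031 -0.1746  0.018 ]
F1 [ 0.6218 -0.0925  0.018 ]
F2 [ 0.6204 -0.1587  0.018 ]
RL [ 0.6844 -0.054   0.038 ]
RR [ 0.6836 -0.1956  0.038 ]
RL0 [ 0.7035 -0.052   0.038 ]
RR0 [ 0.7004 -0.1958  0.038 ]
pl0 [ 0.674  -0.0536  0.02  ]
pl1 [ 0.6738 -0.0647  0.02  ]
pr0 [ 0.6748 -0.187   0.02  ]
pr1 [ 0.6745 -0.1986  0.02  ]
```

```bash
python3 -m inch '-0.2 0.5 0 -0.01 1; -0.4 1.5 0 -0.02 1; -0.5 2.7 0 -0.02 1; -0.5 3.7 0 -0.02 1; -0.5 4.2 0 -0.02 1; -0.5 4.2 0 -0.02 1; -0.5 4.2 0 -0.02 1'
python3 - <<'E'
from h import *
import cv2
p,d=robot.snapshot("top"); cv2.imwrite("pics/top3.png",p)
cv2.imwrite("pics/d.png",cv2.resize(p[145:265,365:465],None,fx=5,fy=5,interpolation=cv2.INTER_CUBIC))
E
```

```text
time: 5.82
tool_pos: [0.4425, -0.1292, 0.0036]
ee_rot: [3.142, 0.001, 1.596]
wrist_force: [0.3, 0.6, -1.8]
width: 0.0248
```

View pics/d.png

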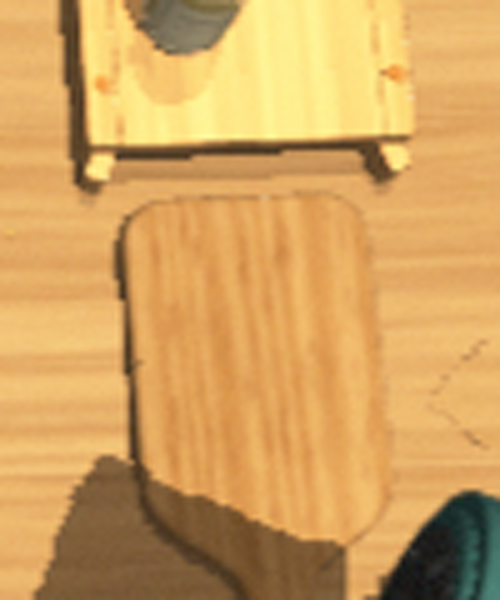

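```bash
python3 - <<'E'
from h import *
np.set_printoptions(precision=4,suppress=True)
B=lambda p,z: ray("top",(365+(p[0]+.5)/5-.5,145+(p[1]+.5)/5-.5),z)
for n,p in dict(L1=(126,245),L2=(141,460),R1=(369,245),R2=(388,460),F1=(160,199),F2=(320,195)).items(): print(n,B(p,.018))
for n,p in dict(RL=(92,147),RR=(412,138)).items(): print(n,B(p,.038))
o=robot.get_obs();print(o["tool_pos"],o["ee_rot"])
E
```

```text
L1 [ 0.6435 -0.07    0.018 ]
L2 [ 0.5482 -0.0709  0.018 ]
R1 [ 0.6412 -0.1776  0.018 ]
R2 [ 0.5459 -0.1778  0.018 ]
F1 [ 0.6642 -0.0863  0.018 ]
F2 [ 0.6644 -0.1577  0.018 ]
RL [ 0.6835 -0.054   0.038 ]
RR [ 0.6845 -0.1943  0.038 ]
[ 0.4422 -0.1292  0.0036] [-3.1414  0.0006  1.5956]
```

```bash
python3 -m inch '-0.05 0.3 0 0 1; -0.08 0.8 0 0 1; -0.1 1.3 0 0 1; -0.12 1.8 0 0 1; -0.14 2.3 0 0 1; -0.15 2.8 0 0 1; -0.16 3.2 0 0 1; -0.16 3.5 0 0 1;-0.16 3.5 0 0 1;-0.16 3.5 0 0 1'
```

```text
time: 6.7
tool_pos: [0.4783, -0.13, 0.0036]
ee_rot: [3.14, 0.001, 1.596]
wrist_force: [0.6, -0.7, -1.7]
width: 0.025
```

```bash
python3 -m inch '0 0.3 0 0 1; -0.02 0.8 0 0 1; -0.04 1.3 0 0 1; -0.05 1.9 0 0 1; -0.06 2.5 0 0 1; -0.07 3 0 0 1; -0.08 3.5 0 0 1; -0.1 4 0 0 1;-0.11 4.5 0 0 1;-0.12 5 0 0 1;-0.13 5.4 0 0 1;-0.13 5.4 0 0 1;-0.13 5.4 0 0 1'
python3 - <<'E'
from h import *
import cv2
p,d=robot.snapshot("top"); cv2.imwrite("pics/top4.png",p)
cv2.imwrite("pics/e.png",cv2.resize(p[95:245,365:465],None,fx=4,fy=4,interpolation=cv2.INTER_CUBIC))
E
```

```text
time: 7.78
tool_pos: [0.5337, -0.13, 0.0039]
ee_rot: [3.137, 0.001, 1.596]
wrist_force: [1.0, 1.6, -2.6]
width: 0.0251
```

View pics/e.png

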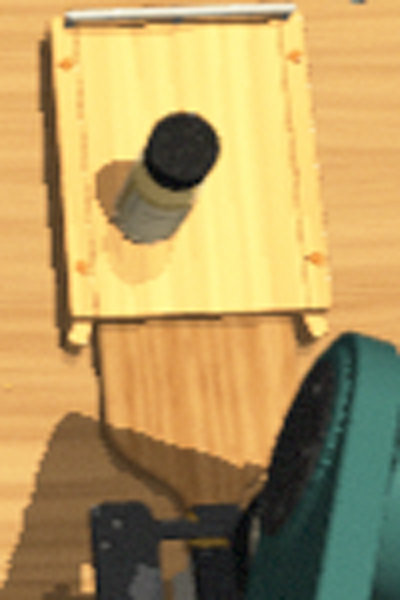

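```bash
python3 -m inch '0 0.3 0 0 1; -0.02 0.8 0 0 1; -0.03 1.2 0 0 1; -0.04 1.5 0 0 1; -0.04 1.5 0 0 1;-0.04 1.5 0 0 1'; python3 -m inch '0 0.1 0 0 1; 0 0.2 0 0 1; -0.01 0.3 0 0 1;-0.01 0.3 0 0 1'; python3 -m inch '0 0.1 0 0 1; 0 0.2 0 0 1; 0 0.2 0 0 1'
```

```text
time: 8.33
tool_pos: [0.5494, -0.13, 0.0042]
ee_rot: [3.136, 0.001, 1.596]
wrist_force: [0.9, 0.2, -2.5]
width: 0.0248
time: 8.67
tool_pos: [0.5523, -0.13, 0.004]
ee_rot: [3.136, 0.001, 1.596]
wrist_force: [-1.9, -0.1, -2.6]
width: 0.0249
time: 8.92
tool_pos: [0.5544, -0.13, 0.0041]
ee_rot: [3.136, 0.001, 1.596]
wrist_force: [-1.6, 0.4, -2.4]
width: 0.025
```

```bash
python3 -m inch '0 0.1 0 0 1; 0 0.2 0 0 1; 0 0.2 0 0 1'
```

```text
time: 9.17
tool_pos: [0.5567, -0.1299, 0.0041]
ee_rot: [3.135, 0.001, 1.596]
wrist_force: [-1.5, -0.8, -2.7]
width: 0.0254
```

```bash
python3 -m inch '0 0.1 0 0 1; 0 0.2 0 0 1; 0 0.2 0 0 1'
```

```text
time: 9.42
tool_pos: [0.559, -0.1299, 0.0042]
ee_rot: [3.135, 0.001, 1.596]
wrist_force: [-1.2, 0.7, -2.4]
width: 0.0252
```

```bash
python3 -m inch '0 0.1 0 0 1; 0 0.2 0 0 1; 0 0.2 0 0 1'
```

```text
time: 9.67
tool_pos: [0.5612, -0.1299, 0.0042]
ee_rot: [3.135, 0.001, 1.596]
wrist_force: [-0.7, -0.5, -1.8]
width: 0.0251
```

```bash
python3 -m inch '0 0.1 0 0 1; 0 0.2 0 0 1; 0 0.2 0 0 1'
```

```text
time: 9.92
tool_pos: [0.5635, -0.1298, 0.0042]
ee_rot: [3.134, 0.001, 1.596]
wrist_force: [-0.7, 0.3, -2.7]
width: 0.0253
```

```bash
python3 -m inch '0 0.1 0 0 1; 0 0.2 0 0 1; 0 0.2 0 0 1'
```

```text
time: 10.17
tool_pos: [0.5658, -0.1297, 0.0043]
ee_rot: [3.134, 0.001, 1.596]
wrist_force: [-0.8, -0.5, -2.0]
width: 0.0253
```

```bash
python3 -m inch '0 0.1 0 0 1; 0 0.2 0 0 1; 0 0.2 0 0 1'
```

```text
time: 10.42
tool_pos: [0.5681, -0.1297, 0.0044]
ee_rot: [3.134, 0.001, 1.596]
wrist_force: [-0.6, -0.1, -1.5]
width: 0.025
```

```bash
python3 -m inch '0 0.1 0 0 1; 0 0.2 0 0 1; 0 0.2 0 0 1'
```

```text
time: 10.67
tool_pos: [0.5703, -0.1297, 0.0044]
ee_rot: [3.133, 0.001, 1.596]
wrist_force: [-1.3, -0.5, -2.0]
width: 0.0252
```

```bash
python3 -m inch '0 0.1 0 0 1; 0 0.2 0 0 1; 0 0.2 0 0 1'
```

```text
time: 10.92
tool_pos: [0.5725, -0.1296, 0.0044]
ee_rot: [3.133, 0.001, 1.596]
wrist_force: [-0.0, 0.1, -2.6]
width: 0.0251
```

```bash
python3 -m inch '0 0.1 0 0 1; 0 0.2 0 0 1; 0 0.2 0 0 1'
```

```text
time: 11.17
tool_pos: [0.5743, -0.1295, 0.0042]
ee_rot: [3.134, 0.001, 1.596]
wrist_force: [-1.8, 0.6, -2.7]
width: 0.0253
```

```bash
python3 -m inch '0 0.1 0 0 1; 0 0.2 0 0 1; 0 0.2 0 0 1'
```

```text
time: 11.42
tool_pos: [0.5744, -0.1293, 0.0036]
ee_rot: [3.139, 0.0, 1.596]
wrist_force: [-6.6, -0.8, -0.4]
width: 0.0254
```

```bash
python3 -m inch '0 0.1 0 0 1; 0 0.2 0 0 1; 0 0.3 0 0 1; 0 0.3 0 0 1'
```

```text
time: 11.75
tool_pos: [0.5744, -0.1293, 0.0036]
ee_rot: [-3.137, -0.0, 1.596]
wrist_force: [-9.6, -0.6, 3.7]
width: 0.0251
```

```bash
python3 -m inch '0 0.05 0 0 1; 0 0.05 0 0 0.9; 0 0.05 0 0 0.6; 0 0.05 0 0 0.3; 0 0.05 0 0 0.2; 0 0.05 0 0 0.2; 0 0.05 0 0 0.2; 0 0.05 0 0 0.2; 0 0.05 0 0 0.2'
python3 - <<'E'
from h import *
import cv2
o=robot.get_obs();print(o["tool_pos"],o["wrist_force"],o["width"])
p,d=robot.snapshot("wrist"); cv2.imwrite("pics/w5.png",p)
E
```

```text
time: 12.5
tool_pos: [0.5752, -0.1293, 0.0037]
ee_rot: [-3.138, 0.0, 1.596]
wrist_force: [-0.6, 0.4, 0.3]
width: 0.0678
[ 0.57516566 -0.12925982  0.00367471] [-0.61462952  0.4177021   0.25280582] 0.06781142831513662
```

View pics/w5.png

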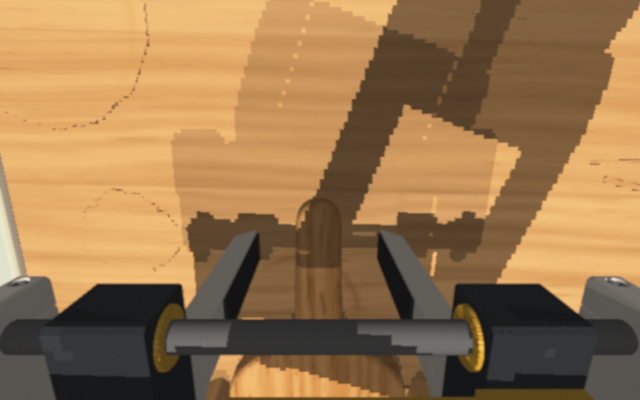

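```bash
python3 -m inch '0 0 -0.6 0 0.2; 0 0 -2 0 0.2; 0 0 -4 0 0.2; 0 0 -6 0 0.2; 0 -2 -9 0 0.2; 0 -5 -12 0 0.2; 0 -8 -14 0 0.2; 0 -12 -15 0 0.2; 0 -16 -15 0 0.2;0 -18 -15 0 0.2;0 -18 -15 0 0.2;0 -18 -15 0 0.2'
python3 - <<'E'
from h import *
import cv2
p,d=robot.snapshot("top"); cv2.imwrite("pics/top5.png",p)
cv2.imwrite("pics/f.png",cv2.resize(p[95:245,365:465],None,fx=4,fy=4,interpolation=cv2.INTER_CUBIC))
E
```

```text
time: 13.55
tool_pos: [0.3958, -0.1339, 0.1553]
ee_rot: [-3.14, 0.001, 1.595]
wrist_force: [0.4, 0.8, 0.4]
width: 0.0758
```

View pics/f.png

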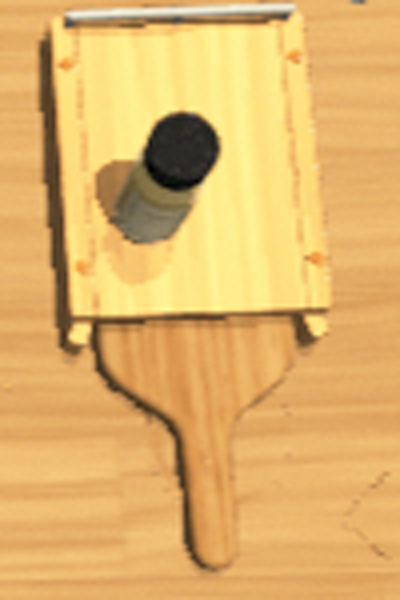

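```bash
python3 - <<'E'
from h import *
B=lambda p,z=.018: ray("top",(365+(p[0]+.5)/4-.5,95+(p[1]+.5)/4-.5),z).round(4)
for p in [(212,567),(182,455),(236,455),(187,535),(238,535),(98,345),(300,340)]: print(p,B(p))
E
```

```text
(212, 567) [ 0.5475 -0.1247  0.018 ]
(182, 455) [ 0.6094 -0.1127  0.018 ]
(236, 455) [ 0.6087 -0.1424  0.018 ]
(187, 535) [ 0.5652 -0.1124  0.018 ]
(238, 535) [ 0.5646 -0.1401  0.018 ]
(98, 345) [ 0.6726 -0.0702  0.018 ]
(300, 340) [ 0.673  -0.1831  0.018 ]
```

```bash
python3 - <<'E'
from bench import robot
print(robot.get_obs()["time"]); print(robot.close_job())
E
```

```text
13.6
the job is handed in; nothing more can be done
None
```

The board is in the slot, blade first and up against what felt like the rigid stop. I handed the job in at 13.6 s of the 40 s. The buffer's travel can't be read directly, so full compression is inferred from feel and position, and the hand-in gave no verdict.

**What I did:** I gripped the handle and slid the board flat across the worktop until it lined up with the step. I then fed it in, taking the last stretch about 2 mm at a time while watching the wrist force. Finally I relaxed the push, opened the fingers and backed the arm clear.

**Feeling the stop:** The push stayed around 1–2 N until the tool reached x = 0.574 m. There it stopped moving, at about 6.6 N, and a second push to 9.6 N did not move it further. That puts the blade's edge roughly 125 mm behind the mouth, inside the stated 100–155 mm range plus 6 mm.

**Last checks:**
- **Seating:** the top view puts the handle tip at x = 0.5475 m, against about 0.546 m expected from the stop contact. That is about 1–2 mm deeper than expected, within camera error, so no spring-back is visible.
- **Alignment:** the board's middle is within about 3 mm of the slot's middle line, and its direction is within about 0.03 rad.
- **Jar:** it sits at the same pixels as in the earlier pictures.
- **Robot:** the gripper was clear of everything at hand-in.

No check failed.

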